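# Slide the bypass door, fetch the weight, level the balance

## Robot

A 6-joint arm with a two-finger parallel gripper is mounted at the origin on the work surface. World frame = base frame: x ahead of the robot, y to its left, z up, the work surface at z = 0. Lengths are in m, angles in degrees, forces in N, time in s.
With the tool pointing down it reaches from about 0.275 to 0.725 m from the base axis. Payload 15.9 kg.
Tool frame: the origin (TCP) lies at the very end of the fingers, on their centre line; the grasp point (between the pads) lies ctrl.pinch_z behind it (ctrl.pinch_z is the distance from the TCP to the grasp point, in m); y points along the fingers, x is the direction in which the jaws open and shut, and the axes are right-handed (so a half turn about y gives the same grasp; the last joint's range is limited). The gripper opens to 85 mm and grips with 20 to 120 N. Pads are 22 mm wide; open, the fingers measure 114 mm over their backs; the gripper's body (76 mm by 85 mm) begins 54 mm behind the grasp point. The pads swing forward as they close: fully open they stand 13 mm farther back than shut.
Start: joints at [71.505, 12.198, -1.971, 75.831, 0, 90], TCP at [0.159, 0.474, 0.231] pointing down, gripper open.
Joint ranges: [-170.91, 170.91], [-42.67, 98.43], [-65.05, 77.54], [-120.47, 116.71], [-90, 82.35], [-180, 180]. Speed limits (degrees/s): [108.29, 108.29, 136.94, 147.25, 180, 180].

## Interface

Orientations are given as a 3x3 rotation matrix whose columns are the frame's x, y, z axes.
In Python, from plant import ctrl, viewer gives the robot as it stands.
- The arm moves only by the tool drive_tool, never from a script. Its argument "motion" is a list of rows, each a list of 4 numbers: the shift along the tool's x, y, z in m, then the turn about the tool's y in rad. A call has 1 to 20 rows; each row is the pose to reach, as a shift and turn from the pose measured when the call began, along the tool's axes at that moment; what a row does not reach only later rows make up. A row lasts 1/10 s, in which the tool goes at most 50 mm and 8.59 degrees, less where a joint would pass 70% of its speed; a pose out of reach is approached as far as the arm can. A call with a gripper value outside its range is refused whole. "gripper" is the opening, from 0 (shut) to 1 (fully open), set as the call begins (left out, the last holds). The fingers move at their own pace and stop on an object; "force" is the grip in N (left out, the last holds). Time passes only in rows, so rows that repeat a pose let the fingers close. It gives the time, the measured TCP pose, the force and the opening at its end, in the units of the state.
- ctrl.state(): the state, without advancing time (a new reading comes with each control period).
- viewer.get_image(name): name is "side" or "top"; returns a dict with "frame" (420x560x3 uint8, blue, green, red), "intrinsics" (3x3 intrinsics, pixels), "distortion" ([k1, k2, p1, p2, k3] as OpenCV has them; the pictures are not rectified), "view" (4x4, takes a point from world to camera coordinates). Camera axes: x right, y down, z forward; pixel columns grow to the right and rows downward; lengths in m; the calibration is good to about 2 mm. A picture is of the moment at which its call begins. There is no depth.
- ctrl.hand_in(): hands the job in, once; it reports no verdict.
The state is a dict: "time": time; "q": joint angles; "joint_velocities": joint speeds; "joint_torque": joint torques, N m; "position": TCP position; "tool_rot": TCP orientation; "contact_force": force on the tool from outside, world axes, zero at the start; "moment": the same for the moment, N m; "grip_width": finger opening in m.
Only numpy, scipy, OpenCV 4.12 (cv2) and the standard library are available. Lean on these libraries where they do the work, as an engineer would, in place of code of your own. Each camera call takes 0.05 s, during which the arm holds its last target. There are 200 camera calls.

## Task

The jar on the kitchen balance needs its counterweight: the large steel weight, which stands behind one of the two clear sliding doors of the sloping wooden case. The doors have no handles, so press a fingertip gently on that door's black rubber pad and drag the door sideways past the other one, lift the large weight out, and set it upright in the middle of the empty pan so that the beam comes to rest level. Leave the small brass weight, the jar, the garlic press, the spatula and the scoop where they are, and press neither door hard: its pane is thin.

Things in the scene. Friction and masses are not known exactly. Their poses are not given: they have to be found in the camera images.
- case: Fixed wooden case, 260 deep (x) x 540 wide (y) x 195 mm high, with two clear sliding doors side by side on its sloping front. Origin: centre of its underside; x away from the robot, y to the robot's left, z up. Walls 10 to 12 mm thick, inner floor 12 mm above the underside; flat roof from x = +84 to +130 mm.
- face_middle (a point): Middle of the case's sloping face, at x = -20, y = 0, z = 131.5 mm in the case frame. The face looks to the robot and up: it rises away from the robot at 30 degrees from the horizontal, from 68 mm high at the front (x = -130 mm) to 195 mm (x = +90 mm). Side walls end in the face plane; 10 mm aluminium rails run along its upper and lower edge.
- left_door: Left door (+y side), in the upper track: passes over the right door. Clear pane 270 (y) x 226 (up the slope) x 3 mm. Origin: door centre, in the face plane; x up the slope, y as the case's y, z square out of the face. Shut: origin at y = +125 mm in the case frame; opens to -y, up to 190 mm; starts up to 10 mm ajar. Stiff: about 5 N moves it, anywhere. 170 mm open is enough to reach in.
- over_left_pad (a point): Point of the face plane above the middle of the left door's black rubber pad (90 mm up the slope x 50 mm along y); moves with the door. The pane floats on old sponge strips, set by an unknown amount: the pad's top lies 2 to 10 mm below this point, square to the face. Find it by touch. Then it gives 0.25 mm per N, 12 mm at most, and springs back. About 14 N drags it surely; under 11 N may slip, over 25 N is too hard.
- right_door: Right door (-y side), in the lower track: passes under the left door. Size, origin, axes and stiffness as the left door's. Shut: origin at y = -125 mm in the case frame; opens to +y, up to 190 mm; starts up to 10 mm ajar. 170 mm open is enough to reach in; much beyond that a finger on its pad runs into the edge of the left pane.
- over_right_pad (a point): Point of the face plane above the middle of the right door's black rubber pad (90 mm up the slope x 50 mm along y); moves with the door. The pad's top lies somewhere from 17 to 25 mm below this point, square to the face: find it by touch. It gives and grips as the left one does (0.25 mm per N; about 14 N drags it surely, over 25 N is too hard).
- large_weight: Loose steel balance weight, 0.6 kg, 74 mm tall, standing upright on the case's inner floor behind the left or the right door, about 175 mm to one side of the case's middle. Origin: centre of its underside, z up along its axis. Round foot 46 mm across and 34 mm high, neck 16 mm across, cylindrical knob 26 mm across from 48 to 74 mm above the origin: grasp the knob across the case's y.
- small_weight: Loose brass weight, 0.25 kg, 60 mm tall, foot 34 mm and knob 18 mm across, standing behind the other door. Too light for the jar; leave it alone. Origin: centre of its underside.
- balance: Fixed green base of the two-pan balance, 150 x 100 mm, beam pivot 90 mm above its underside. Origin: centre of its underside; the beam lies along its x: the jar's pan is at x = +130 mm, the empty pan at x = -130 mm.
- beam (a joint): Tilt of the balance beam in rad: 0 level, positive with the jar's pan down, stops at -0.08 and +0.08; starts at +0.08 under the jar. It turns back to level by itself when both loads are equal. The pans are fixed to the beam, so a load 10 mm nearer to or farther from the pivot than the jar tips it by about 0.017 rad.
- free_pan (a point): Centre of the upper face of the empty steel pan (100 mm clear inside a rim 4 mm high), 100 mm above the counter when the beam is level, 10 mm higher at the start.
- jar: Loose lidded white ceramic jar, 82 mm across, 108 mm tall with its knob, 0.6 kg as filled, in the middle of the other pan. Lid and jar are one piece. Origin: centre of its underside.
- garlic_press: Loose steel garlic press, 160 mm long, lying on the counter behind the case. Bystander. Origin under its round head.
- spatula: Loose wooden spatula, 280 mm long, lying to the right. Bystander. Origin on its underside, near its middle.
- scoop: Loose green plastic scoop, 165 mm long, lying behind the case. Bystander. Origin on its underside, near its middle.
Not all that is in view belongs to the job. Of the things shaped like the jar, the white one is meant.

How it is judged:
By the outcome, as a careful person would: the job done as asked, in the order asked, and still so for the second after the job is handed in, with the robot touching nothing.
It also fails if it takes over 66 s, if anything falls off the work surface, if the arm or the gripper's body presses on something with over 40 N, if the wrist force passes 120 N, or if a joint passes its speed limit or range.

## Working session

There is one attempt and no reset: what is moved stays moved. The work goes in short steps, Python scripts to look and compute and a tool call to move; the robot and the scene stay as the last step left them, time stands still between calls to the robot, and variables do not carry over. Pictures are saved under pics/ and viewed, about 8 in all and at most 12, crops included, and the job is handed in when it is done.

Besides the shell and the picture viewer there is one more tool, called after "Call:" in YAML: its name, and indented under it one key for each argument. drive_tool: Moves the arm, as the interface text tells. Its arguments: {"type":"object","properties":{"motion":{"type":"array","items":{"type":"array","items":{"type":"number"}}},"gripper":{"type":"number"},"force":{"type":"number"}},"required":["motion"]}

```bash
mkdir -p pics; ls; python3 - <<'E'
from plant import ctrl, viewer
import cv2,numpy as np
s=ctrl.state()
print({k:np.round(v,4).tolist() for k,v in s.items()}, ctrl.pinch_z)
for n in("side","top"):
    d=viewer.get_image(n); cv2.imwrite(f"pics/{n}0.png",d["frame"])
    print(n,np.round(d["intrinsics"],1).tolist(),d["distortion"],np.round(d["view"],4).tolist())
E
```

```text
pics
{'time': 0.0, 'q': [71.5052, 12.2241, -2.0084, 75.8317, -0.0017, 90.0005], 'joint_velocities': [-0.0809, -0.0017, -0.0662, -0.0311, -0.0628, -0.0376], 'joint_torque': [-0.0043, -68.6174, 48.7111, 0.0177, -0.0003, -0.0001], 'position': [0.1585, 0.4738, 0.2308], 'tool_rot': [[0.3172, -0.0003, -0.9483], [0.9483, -0.0011, 0.3172], [-0.0011, -1.0, -0.0]], 'contact_force': [0.6698, 0.3809, 0.4123], 'moment': [0.0075, 0.0041, -0.0414], 'grip_width': 0.0854} 0.0187
side [[401.1, 0.0, 279.3], [0.0, 401.1, 209.1], [0.0, 0.0, 1.0]] [-0.07144486  0.          0.          0.          0.        ] [[0.7865, 0.6176, 0.0053, -0.4578], [0.5179, -0.6548, -0.5504, -0.3091], [-0.3365, 0.4357, -0.8349, 1.4813], [0.0, 0.0, 0.0, 1.0]]
top [[471.7, 0.0, 282.0], [0.0, 471.7, 209.5], [0.0, 0.0, 1.0]] [0.03611282 0.         0.         0.         0.        ] [[-0.025, -0.9997, -0.0084, -0.0388], [-0.9965, 0.0256, -0.0798, 0.6128], [0.0799, 0.0064, -0.9968, 1.4645], [0.0, 0.0, 0.0, 1.0]]
```

View pics/side0.png

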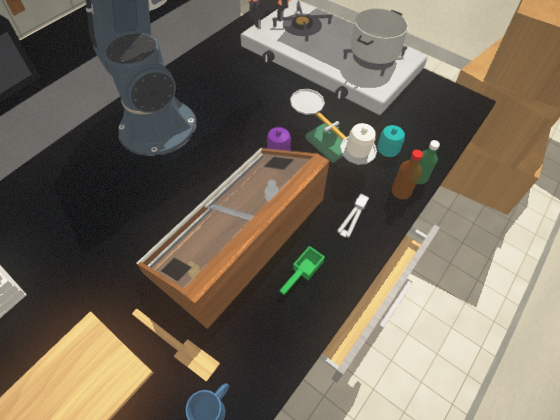

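View pics/top0.png

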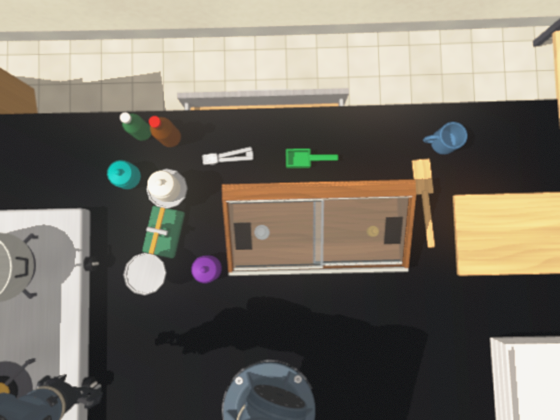

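The top view shows the steel-grey weight at (262,232), behind the left door, and the brass one at (373,231), behind the right. The pads are at (243,236) and (393,231). The empty pan is at (145,274) and the white jar at (166,188); the teal jar (124,175) and purple jar (206,269) are decoys. I'll enlarge both areas.

```bash
python3 - <<'E'
import cv2
a=cv2.imread("pics/top0.png")
cv2.imwrite("pics/c1.png",cv2.resize(a[175:283,220:420],None,fx=4,fy=4,interpolation=cv2.INTER_CUBIC))
cv2.imwrite("pics/c2.png",cv2.resize(a[160:300,110:230],None,fx=4,fy=4,interpolation=cv2.INTER_CUBIC))
E
```

```text
(no output)
```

View pics/c1.png

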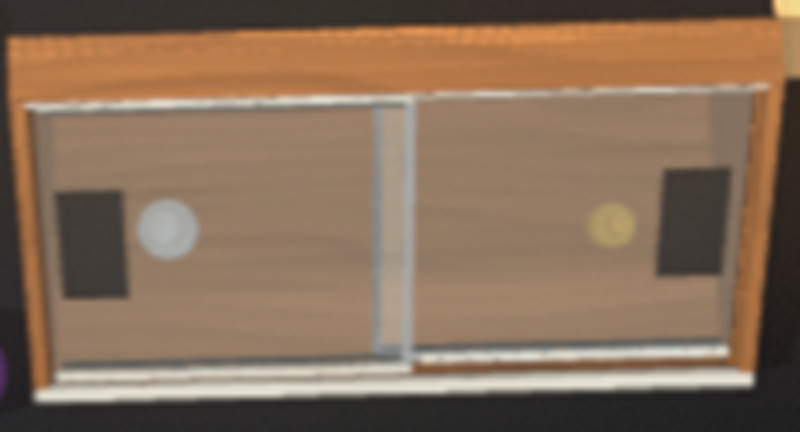

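View pics/c2.png

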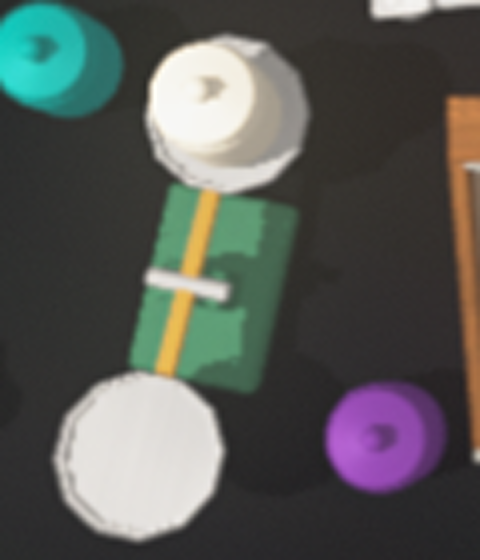

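c1: case back-top corners are at (8,38) and (783,18), and the lower front rail's ends at (36,402) and (755,385). The left pad spans x 55–129 and y 190–299, with the steel knob at (168,229) right beside it and the brass one at (612,225). c2: the empty pan is centred at (139,456), the jar's pan at (228,114), with the beam between them.

```bash
cat > h.py <<'E'
import numpy as np, cv2
from scipy.optimize import least_squares
from plant import ctrl, viewer
def cam(n,pic=None):
    d=viewer.get_image(n)
    if pic: cv2.imwrite(pic,d["frame"])
    return d
def proj(d,P):
    V=np.array(d["view"])
    return cv2.projectPoints(np.atleast_2d(P).astype(float),cv2.Rodrigues(V[:3,:3])[0],V[:3,3],np.array(d["intrinsics"]),np.array(d["distortion"]))[0][:,0]
def ray(d,uv,z):
    K=np.array(d["intrinsics"]);V=np.array(d["view"])
    n=cv2.undistortPoints(np.array([[uv]],float),K,np.array(d["distortion"]))[0,0]
    R=V[:3,:3];c=-R.T@V[:3,3];r=R.T@np.r_[n,1]
    return c+r*(z-c[2])/r[2]
def crop(u,v,x0,y0,f=4): return np.array([(u+.5)/f-.5+x0,(v+.5)/f-.5+y0])
def T(p,P):
    c,s=np.cos(p[2]),np.sin(p[2]);P=np.atleast_2d(P)
    return np.c_[p[0]+c*P[:,0]-s*P[:,1],p[1]+s*P[:,0]+c*P[:,1],P[:,2]]
E
python3 - <<'E'
from h import *
t=cam("top")
C=np.array([[.13,.27,.195],[.13,-.27,.195],[-.13,.27,.068],[-.13,-.27,.068]])
uv=np.array([crop(*q,220,175) for q in[(8,38),(783,18),(36,402),(755,385)]])
s=cam("side")
CS=np.array([[.13,.27,.195],[.13,-.27,.195],[.13,-.27,0]]);us=np.array([[328,159],[194,297],[208,326]])
f=lambda p:np.r_[(proj(t,T(p,C))-uv).ravel(),.5*(proj(s,T(p,CS))-us).ravel()]
r=least_squares(f,[.5,-.05,0]);print("case",r.x,np.degrees(r.x[2]),r.fun.round(1))
p=r.x
def tocase(P):
    c,s_=np.cos(p[2]),np.sin(p[2]);d=P-np.r_[p[:2],0];return np.r_[c*d[0]+s_*d[1],-s_*d[0]+c*d[1],d[2]]
def onface(uv,below):
    # bisect z for point in plane `below` under face
    g=least_squares(lambda z:(lambda q:-np.sin(np.pi/6)*(q[0]+.02)+np.cos(np.pi/6)*(q[2]-.1315)+below)(tocase(ray(t,uv,z[0]))),[.13])
    return tocase(ray(t,uv,g.x[0]))
print("pad",[onface(crop(*q,220,175),.006).round(4) for q in[(55,192),(123,190),(129,297),(64,299)]])
kw=ray(t,crop(168,229,220,175),.086);print("knob",kw,tocase(kw)); kb=ray(t,crop(612,225,220,175),.072);print("brass",tocase(kb))
pan=ray(t,crop(139,456,110,160),.113);jp=ray(t,crop(228,114,110,160),.093);pv=ray(t,crop(189,285,110,160),.095)
print(pan,jp,pv,(pan+jp)/2,np.linalg.norm(pan-jp),np.degrees(np.arctan2(*(jp-pan)[1::-1])))
print("side pan",ray(s,(307,101),.112))
E
```

```text
case [ 0.5421137  -0.15795343 -0.00073012] -0.04183272302055789 [ 0.1  0.5 -0.6  0.6 -0.   0.2 -1.   0.3  0.4  0.2  0.3  2.6 -0.4  0.9]
pad [array([0.0249, 0.2439, 0.1505]), array([0.0251, 0.1949, 0.1506]), array([-0.0519,  0.1952,  0.1062]), array([-0.0522,  0.2434,  0.106 ])]
knob [0.54060572 0.00840038 0.086     ] [-0.00162943  0.16635266  0.086     ]
brass [-0.00631287 -0.16993302  0.072     ]
[0.42630984 0.35323717 0.113     ] [0.67979662 0.29203054 0.093     ] [0.55138296 0.32134756 0.095     ] [0.55305323 0.32263385 0.103     ] 0.26153737562171836 -13.574741461789541
side pan [0.42919929 0.35097499 0.112     ]
```

Call:
drive_tool:
  motion:
    - [-0.277,0.03,-0.474,-0.323]
    - [-0.277,0.03,-0.474,-0.323]
    - [-0.277,0.03,-0.474,-0.323]
    - [-0.277,0.03,-0.474,-0.323]
    - [-0.277,0.03,-0.474,-0.323]
    - [-0.277,0.03,-0.474,-0.323]
    - [-0.277,0.03,-0.474,-0.323]
    - [-0.277,0.03,-0.474,-0.323]
    - [-0.277,0.03,-0.474,-0.323]
    - [-0.277,0.03,-0.474,-0.323]
    - [-0.277,0.03,-0.474,-0.323]
    - [-0.277,0.03,-0.474,-0.323]
    - [-0.277,0.03,-0.474,-0.323]
    - [-0.277,0.03,-0.474,-0.323]
    - [-0.277,0.03,-0.474,-0.323]
    - [-0.277,0.03,-0.474,-0.323]
    - [-0.277,0.03,-0.474,-0.323]
    - [-0.277,0.03,-0.474,-0.323]
  gripper: 0

```text
time: 2.0
position: [0.52, 0.0614, 0.2014]
tool_rot: [[-0.001, 0.0, -1.0], [1.0, -0.001, -0.001], [-0.001, -1.0, -0.0]]
contact_force: [-0.1, -0.5, -0.2]
grip_width: -0.0003
```

Call:
drive_tool:
  motion:
    - [0,0.03,0,0]
    - [0,0.055,0,0]
    - [0,0.062,0,0]
    - [0,0.062,0,0]
    - [0,0.062,0,0]

```text
time: 2.5
position: [0.5205, 0.0614, 0.1405]
tool_rot: [[-0.001, 0.001, -1.0], [1.0, -0.0, -0.001], [-0.0, -1.0, -0.001]]
contact_force: [0.0, -0.5, 0.0]
grip_width: -0.0001
```

Call:
drive_tool:
  motion:
    - [0,0.001,0,0]
    - [0,0.002,0,0]
    - [0,0.003,0,0]
    - [0,0.003,0,0]
    - [0,0.003,0,0]

```text
time: 3.0
position: [0.5205, 0.0614, 0.1375]
tool_rot: [[-0.001, 0.001, -1.0], [1.0, -0.0, -0.001], [-0.0, -1.0, -0.001]]
contact_force: [0.5, 0.6, 0.8]
grip_width: 0.0002
```

Call:
drive_tool:
  motion:
    - [0,0.001,0,0]
    - [0,0.002,0,0]
    - [0,0.002,0,0]
    - [0,0.002,0,0]

```text
time: 3.4
position: [0.5205, 0.0614, 0.1355]
tool_rot: [[-0.001, 0.001, -1.0], [1.0, -0.0, -0.001], [-0.0, -1.0, -0.001]]
contact_force: [-0.7, -0.0, -0.5]
grip_width: -0.0
```

Call:
drive_tool:
  motion:
    - [0,0.001,0,0]
    - [0,0.002,0,0]
    - [0,0.002,0,0]
    - [0,0.002,0,0]

```text
time: 3.8
position: [0.5205, 0.0614, 0.1334]
tool_rot: [[-0.001, 0.001, -1.0], [1.0, -0.0, -0.001], [-0.0, -1.0, -0.001]]
contact_force: [-0.7, 0.1, 0.4]
grip_width: -0.0002
```

Call:
drive_tool:
  motion:
    - [0,0.001,0,0]
    - [0,0.002,0,0]
    - [0,0.002,0,0]
    - [0,0.002,0,0]

```text
time: 4.2
position: [0.5204, 0.0614, 0.1314]
tool_rot: [[-0.001, 0.001, -1.0], [1.0, -0.0, -0.001], [-0.0, -1.0, -0.001]]
contact_force: [0.4, -0.0, -0.0]
grip_width: 0.0001
```

Call:
drive_tool:
  motion:
    - [0,0.001,0,0]
    - [0,0.002,0,0]
    - [0,0.002,0,0]
    - [0,0.002,0,0]

```text
time: 4.6
position: [0.5204, 0.0614, 0.1294]
tool_rot: [[-0.001, 0.001, -1.0], [1.0, -0.0, -0.001], [-0.0, -1.0, -0.001]]
contact_force: [-0.4, 0.3, 0.1]
grip_width: -0.0
```

Call:
drive_tool:
  motion:
    - [0,0.001,0,0]
    - [0,0.002,0,0]
    - [0,0.002,0,0]
    - [0,0.002,0,0]

```text
time: 5.0
position: [0.5204, 0.0614, 0.1274]
tool_rot: [[-0.001, 0.001, -1.0], [1.0, -0.001, -0.001], [-0.001, -1.0, -0.001]]
contact_force: [0.6, -0.1, -0.4]
grip_width: 0.0002
```

Call:
drive_tool:
  motion:
    - [0,0.001,0,0]
    - [0,0.002,0,0]
    - [0,0.002,0,0]
    - [0,0.002,0,0]

```text
time: 5.4
position: [0.5203, 0.0614, 0.1253]
tool_rot: [[-0.001, 0.001, -1.0], [1.0, -0.001, -0.001], [-0.001, -1.0, -0.001]]
contact_force: [0.6, -0.4, 0.8]
grip_width: -0.0004
```

Call:
drive_tool:
  motion:
    - [0,0.001,0,0]
    - [0,0.002,0,0]
    - [0,0.002,0,0]
    - [0,0.002,0,0]

```text
time: 5.8
position: [0.5203, 0.0614, 0.1233]
tool_rot: [[-0.001, 0.001, -1.0], [1.0, -0.0, -0.001], [-0.0, -1.0, -0.001]]
contact_force: [0.1, -0.2, -0.2]
grip_width: 0.0
```

Call:
drive_tool:
  motion:
    - [0,0.001,0,0]
    - [0,0.002,0,0]
    - [0,0.002,0,0]
    - [0,0.002,0,0]

```text
time: 6.2
position: [0.5208, 0.0614, 0.1217]
tool_rot: [[-0.001, 0.002, -1.0], [1.0, -0.0, -0.001], [-0.0, -1.0, -0.002]]
contact_force: [1.2, -1.1, 4.9]
grip_width: -0.0001
```

Call:
drive_tool:
  motion:
    - [0,0.001,0,0]
    - [0,0.002,0,0]
    - [0,0.002,0,0]
    - [0,0.002,0,0]

```text
time: 6.6
position: [0.5214, 0.0614, 0.1204]
tool_rot: [[-0.001, 0.003, -1.0], [1.0, -0.0, -0.001], [-0.0, -1.0, -0.003]]
contact_force: [-0.6, -0.8, 10.3]
grip_width: -0.0
```

Call:
drive_tool:
  motion:
    - [0,0.0015,0,0]
    - [0,0.003,0,0]
    - [0,0.003,0,0]
    - [0,0.003,0,0]

```text
time: 7.0
position: [0.5223, 0.0615, 0.1187]
tool_rot: [[-0.001, 0.006, -1.0], [1.0, -0.0, -0.001], [-0.0, -1.0, -0.006]]
contact_force: [-2.1, -0.9, 16.9]
grip_width: -0.0002
```

Call:
drive_tool:
  motion:
    - [-0.004,0.0013,0,0]
    - [-0.01,0.0013,0,0]
    - [-0.016,0.0013,0,0]
    - [-0.022,0.0013,0,0]
    - [-0.028,0.0013,0,0]
    - [-0.034,0.0013,0,0]
    - [-0.04,0.0013,0,0]
    - [-0.04,0.0013,0,0]

```text
time: 7.8
position: [0.5226, 0.0213, 0.1184]
tool_rot: [[-0.001, 0.007, -1.0], [1.0, 0.0, -0.001], [0.0, -1.0, -0.007]]
contact_force: [-6.0, 0.0, 16.4]
grip_width: 0.0001
```

```bash
python3 - <<'E'
from h import *
a=cam("top")["frame"]; print(ctrl.state()["contact_force"])
cv2.imwrite("pics/d1.png",cv2.resize(a[165:283,215:420],None,fx=3,fy=3,interpolation=cv2.INTER_CUBIC))
E
```

```text
[-6.02704805 -0.54434792 17.32976692]
```

View pics/d1.png

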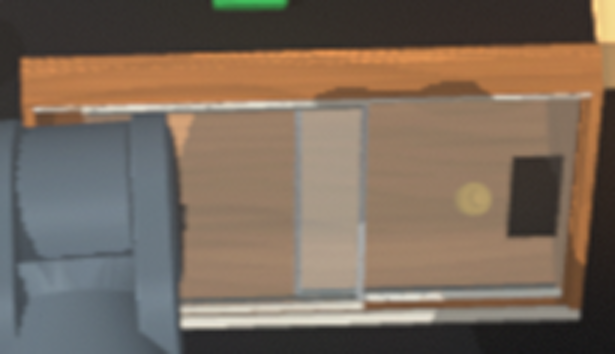

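The door follows the finger: its edge moved from column 322 to 336, about 39 mm, while the right door stayed put. Dragging on.

Call:
drive_tool:
  motion:
    - [-0.004,0.0012,0,0]
    - [-0.012,0.0012,0,0]
    - [-0.02,0.0012,0,0]
    - [-0.028,0.0012,0,0]
    - [-0.036,0.0012,0,0]
    - [-0.044,0.0012,0,0]
    - [-0.052,0.0012,0,0]
    - [-0.06,0.0012,0,0]
    - [-0.066,0.0012,0,0]
    - [-0.066,0.0012,0,0]

```text
time: 8.85
position: [0.5228, -0.0452, 0.1181]
tool_rot: [[-0.0, 0.008, -1.0], [1.0, 0.0, -0.0], [0.0, -1.0, -0.008]]
contact_force: [-6.9, -1.1, 17.6]
grip_width: -0.0002
```

Call:
drive_tool:
  motion:
    - [-0.004,0.0008,0,0]
    - [-0.012,0.0008,0,0]
    - [-0.02,0.0008,0,0]
    - [-0.028,0.0008,0,0]
    - [-0.036,0.0008,0,0]
    - [-0.044,0.0008,0,0]
    - [-0.052,0.0008,0,0]
    - [-0.06,0.0008,0,0]
    - [-0.068,0.0008,0,0]
    - [-0.071,0.0008,0,0]
    - [-0.071,0.0008,0,0]

```text
time: 9.95
position: [0.5227, -0.1164, 0.1181]
tool_rot: [[0.0, 0.009, -1.0], [1.0, 0.0, 0.0], [0.0, -1.0, -0.009]]
contact_force: [-7.9, 0.6, 17.1]
grip_width: -0.0001
```

Call:
drive_tool:
  motion:
    - [0,-0.01,0.004,0]
    - [0,-0.03,0.01,0]
    - [0,-0.06,0.01,0]
    - [0,-0.09,0.01,0]
    - [0,-0.11,0.01,0]
    - [0,-0.11,0.01,0]
  gripper: 1

```text
time: 10.55
position: [0.5129, -0.1167, 0.2308]
tool_rot: [[0.0, 0.013, -1.0], [1.0, -0.001, 0.0], [-0.001, -1.0, -0.013]]
contact_force: [0.0, -0.2, -0.2]
grip_width: 0.0847
```

```bash
python3 - <<'E'
from h import *
a=cam("top")["frame"]; print(ctrl.state()["contact_force"])
cv2.imwrite("pics/d2.png",cv2.resize(a[165:283,215:420],None,fx=3.8,fy=3.8,interpolation=cv2.INTER_CUBIC))
E
```

```text
[-0.4710661   0.19035867 -0.07006385]
```

View pics/d2.png

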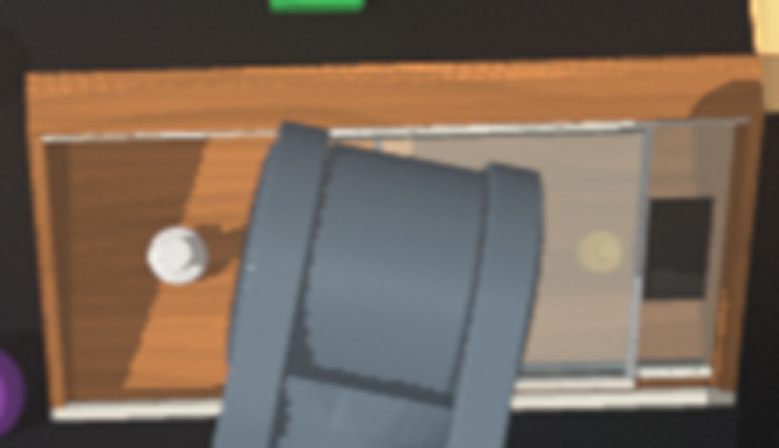

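```bash
python3 - <<'E'
from h import *
t=cam("top");s=cam("side")
print("foot",ray(t,crop(177,256,215,165,3.8),.046),"knob",ray(t,crop(177,250,215,165,3.8),.086))
a=s["frame"][165:230,235:315]
cv2.imwrite("pics/s2.png",cv2.resize(a,None,fx=8,fy=8,interpolation=cv2.INTER_CUBIC))
E
```

```text
foot [0.54160143 0.0117245  0.046     ] knob [0.54501664 0.00955608 0.086     ]
```

View pics/s2.png

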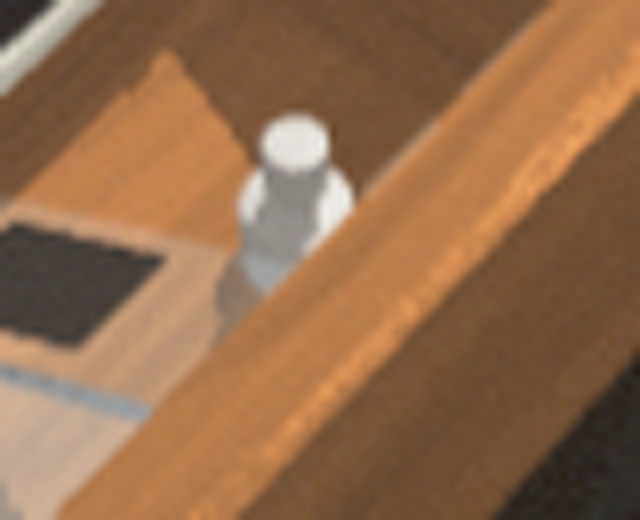

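```bash
python3 - <<'E'
from h import *
s=cam("side");print(ray(s,crop(295,142,235,165,8),.086))
E
```

```text
[0.54278059 0.01040145 0.086     ]
```

Call:
drive_tool:
  motion:
    - [0.03,0,-0.01,0]
    - [0.07,0,-0.02,0]
    - [0.11,0,-0.027,0]
    - [0.127,0,-0.027,0]
    - [0.127,0,-0.027,0]
    - [0.127,0,-0.027,0]

```text
time: 11.35
position: [0.5379, 0.0106, 0.2266]
tool_rot: [[-0.0, 0.006, -1.0], [1.0, 0.0, -0.0], [0.0, -1.0, -0.006]]
contact_force: [-0.7, -0.8, -0.2]
grip_width: 0.085
```

Call:
drive_tool:
  motion:
    - [0,0.03,0,0]
    - [0,0.06,0,0]
    - [0,0.09,0,0]
    - [0,0.11,0,0]
    - [0,0.12,0,0]
    - [0,0.12,0,0]

```text
time: 11.95
position: [0.5379, 0.0097, 0.1056]
tool_rot: [[0.001, 0.004, -1.0], [1.0, 0.0, 0.001], [0.0, -1.0, -0.004]]
contact_force: [-0.3, -0.5, 0.0]
grip_width: 0.0855
```

Call:
drive_tool:
  motion:
    - [0,0.01,-0.004,0]
    - [0,0.025,-0.004,0]
    - [0,0.04,-0.004,0]
    - [0,0.05,-0.004,0]
    - [0,0.051,-0.004,0]
    - [0,0.051,-0.004,0]

```text
time: 12.55
position: [0.5423, 0.0097, 0.055]
tool_rot: [[0.001, 0.004, -1.0], [1.0, -0.0, 0.001], [-0.0, -1.0, -0.004]]
contact_force: [-0.3, -0.7, 0.8]
grip_width: 0.0856
```

Call:
drive_tool:
  motion:
    - [0,0,0,0]
    - [0,0,0,0]
    - [0,0,0,0]
    - [0,0,0,0]
    - [0,0,0,0]
    - [0,0,0,0]
    - [0,0,0,0]
  gripper: 0
  force: 40

```text
time: 13.25
position: [0.5425, 0.0096, 0.0553]
tool_rot: [[0.001, 0.005, -1.0], [1.0, -0.0, 0.001], [-0.0, -1.0, -0.005]]
contact_force: [-1.3, 0.0, 4.8]
grip_width: 0.0246
```

Call:
drive_tool:
  motion:
    - [0,-0.005,0,0]
    - [0,-0.012,0,0]
    - [0,-0.02,0,0]
    - [0,-0.02,0,0]
    - [0,-0.02,0,0]

```text
time: 13.75
position: [0.5425, 0.0096, 0.0755]
tool_rot: [[0.001, 0.005, -1.0], [1.0, -0.0, 0.001], [-0.0, -1.0, -0.005]]
contact_force: [0.4, -0.1, -6.2]
grip_width: 0.0244
```

```bash
python3 - <<'E'
from h import *
for n,(x0,x1,y0,y1) in dict(top=(118,172,248,300),side=(284,332,86,116)).items():
    a=cv2.imread(f"pics/{n}0.png");h=cv2.cvtColor(a[y0:y1,x0:x1],cv2.COLOR_BGR2HSV)
    m=((h[...,2]>110)&(h[...,1]<60)).astype(np.uint8)
    k,l,st,_=cv2.connectedComponentsWithStats(m);i=1+np.argmax(st[1:,4])
    c=cv2.convexHull(cv2.findContours((l==i).astype(np.uint8),0,1)[0][0])
    e=cv2.fitEllipse(c);uv=np.array(e[0])+[x0,y0]
    print(n,st[i],e,uv,ray(cam(n),uv,.113))
E
```

```text
top [   5    4   43   43 1393] ((26.274141311645508, 25.25154685974121), (41.016212463378906, 43.238037109375), 44.03175354003906) [144.27414131 273.25154686] [0.42740355 0.3535329  0.113     ]
side [  6   3  35  26 702] ((22.921993255615234, 15.088196754455566), (25.759614944458008, 34.279293060302734), 97.59687805175781) [306.92199326 101.08819675] [0.42986844 0.34947813 0.113     ]
```

Call:
drive_tool:
  motion:
    - [0,-0.02,0,0]
    - [0,-0.05,0,0]
    - [0,-0.09,0,0]
    - [0,-0.13,0,0]
    - [0,-0.16,0,0]
    - [0,-0.165,0,0]
    - [0,-0.165,0,0]

```text
time: 14.55
position: [0.5418, 0.0097, 0.2397]
tool_rot: [[0.001, 0.005, -1.0], [1.0, -0.0, 0.001], [-0.0, -1.0, -0.005]]
contact_force: [-0.3, 0.6, -7.2]
grip_width: 0.0247
```

Call:
drive_tool:
  motion:
    - [0.015,0,0.005,0]
    - [0.04,0,0.013,0]
    - [0.07,0,0.023,0]
    - [0.1,0,0.033,0]
    - [0.13,0,0.043,0]
    - [0.16,0,0.054,0]
    - [0.19,0,0.064,0]
    - [0.22,0,0.074,0]
    - [0.25,0,0.084,0]
    - [0.28,0,0.094,0]
    - [0.305,0,0.102,0]
    - [0.325,0,0.109,0]
    - [0.337,0,0.113,0]
    - [0.342,0,0.1145,0]
    - [0.342,0,0.1145,0]
    - [0.342,0,0.1145,0]

```text
time: 16.15
position: [0.4277, 0.351, 0.2389]
tool_rot: [[0.001, 0.005, -1.0], [1.0, -0.001, 0.001], [-0.001, -1.0, -0.005]]
contact_force: [-0.6, 0.1, -5.9]
grip_width: 0.0244
```

Call:
drive_tool:
  motion:
    - [0.001,0.015,0,0]
    - [0.001,0.035,0,0]
    - [0.001,0.055,0,0]
    - [0.001,0.07,0,0]
    - [0.001,0.076,0,0]
    - [0.001,0.078,0,0]
    - [0.001,0.078,0,0]

```text
time: 16.85
position: [0.4284, 0.3517, 0.1613]
tool_rot: [[0.002, 0.005, -1.0], [1.0, -0.0, 0.002], [-0.0, -1.0, -0.005]]
contact_force: [-0.3, 0.4, -5.1]
grip_width: 0.0247
```

```bash
python3 - <<'E'
from h import *
s=cam("side")["frame"];t=cam("top")["frame"]
f=lambda a:cv2.resize(a,None,fx=5,fy=5,interpolation=cv2.INTER_CUBIC)
cv2.imwrite("pics/e1.png",np.hstack([f(s[75:175,275:355]),f(t[220:320,100:180])]))
E
```

```text
(no output)
```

View pics/e1.png

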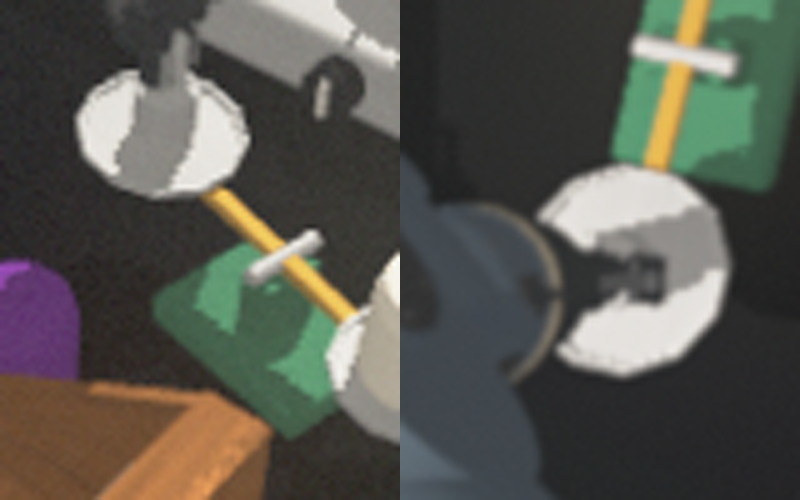

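Call:
drive_tool:
  motion:
    - [0,0.003,0,0]
    - [0,0.006,0,0]
    - [0,0.009,0,0]
    - [0,0.012,0,0]
    - [0,0.014,0,0]
    - [0,0.014,0,0]
    - [0,0.014,0,0]

```text
time: 17.65
position: [0.4286, 0.3523, 0.1478]
tool_rot: [[0.001, 0.006, -1.0], [1.0, 0.0, 0.001], [0.0, -1.0, -0.006]]
contact_force: [-1.6, 1.6, -1.2]
grip_width: 0.0248
```

Call:
drive_tool:
  motion:
    - [0,0.001,0,0]
    - [0,0.002,0,0]
    - [0,0.003,0,0]
    - [0,0.003,0,0]
    - [0,0.003,0,0]

```text
time: 18.15
position: [0.4285, 0.3523, 0.1448]
tool_rot: [[0.001, 0.006, -1.0], [1.0, 0.001, 0.001], [0.001, -1.0, -0.006]]
contact_force: [-1.8, 2.5, -0.8]
grip_width: 0.0249
```

Call:
drive_tool:
  motion:
    - [0,0.001,0,0]
    - [0,0.0015,0,0]
    - [0,0.0015,0,0]
    - [0,0.0015,0,0]

```text
time: 18.55
position: [0.4284, 0.3523, 0.1433]
tool_rot: [[0.001, 0.005, -1.0], [1.0, 0.001, 0.001], [0.001, -1.0, -0.005]]
contact_force: [-4.9, 1.9, 1.8]
grip_width: 0.0247
```

Call:
drive_tool:
  motion:
    - [0,0,0,0]
    - [0,0,0,0]
    - [0,0,0,0]
    - [0,0,0,0]
    - [0,0,0,0]
    - [0,0,0,0]
  gripper: 0.6

```text
time: 19.15
position: [0.4285, 0.3523, 0.1433]
tool_rot: [[0.001, 0.006, -1.0], [1.0, 0.0, 0.001], [0.0, -1.0, -0.006]]
contact_force: [0.4, -0.4, -0.1]
grip_width: 0.0509
```

Released with no contact force left. Next I raise the gripper, back it away and look.

Call:
drive_tool:
  motion:
    - [0,-0.01,0,0]
    - [0,-0.03,0,0]
    - [0,-0.06,0,0]
    - [0,-0.1,0,0]
    - [0,-0.11,0,0]
    - [0.04,-0.11,0.04,0]
    - [0.08,-0.11,0.08,0]
    - [0.11,-0.11,0.12,0]
    - [0.13,-0.11,0.16,0]
    - [0.13,-0.11,0.16,0]
    - [0.13,-0.11,0.16,0]
    - [0.13,-0.11,0.16,0]

```text
time: 20.35
position: [0.2687, 0.4821, 0.2527]
tool_rot: [[0.001, 0.006, -1.0], [1.0, 0.0, 0.001], [0.0, -1.0, -0.006]]
contact_force: [0.3, 1.0, -0.3]
grip_width: 0.051
```

```bash
python3 - <<'E'
from h import *
s=cam("side")["frame"];t=cam("top")["frame"]
f=lambda a:cv2.resize(a,None,fx=5,fy=5,interpolation=cv2.INTER_CUBIC)
cv2.imwrite("pics/f1.png",np.hstack([f(s[75:190,280:360]),f(t[175:290,122:202])]))
E
```

```text
(no output)
```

View pics/f1.png

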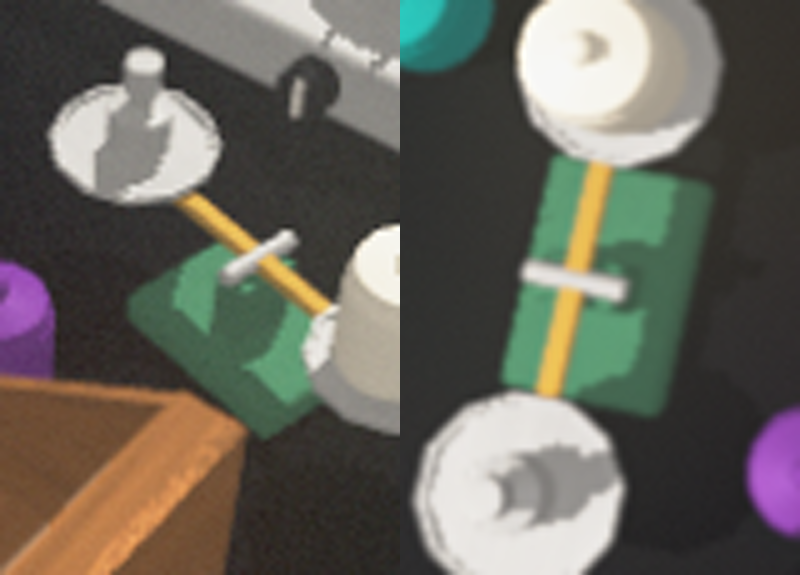

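```bash
cat > tilt.py <<'E'
from h import *
from scipy.optimize import minimize_scalar
yaw=np.radians(-13.6);pv=np.array([.553,.3225,.09])
ex=np.array([np.cos(yaw),np.sin(yaw),0])
def pt(l,z,th): # jar down positive
    return pv+ex*(l*np.cos(th)+z*np.sin(th))+np.array([0,0,1])*(z*np.cos(th)-l*np.sin(th))
obs=[]
for n,(x0,x1,y0,y1),z in(("side",(342,378,118,162),.06),("top",(142,190,165,212),.09)):
    a=cv2.imread(f"pics/{n}0.png",0)[y0:y1,x0:x1];d=cam(n);b=cv2.cvtColor(d["frame"],6)
    W=np.eye(2,3,dtype=np.float32)
    cc,W=cv2.findTransformECC(a,b[y0:y1,x0:x1],W,cv2.MOTION_TRANSLATION,(3,200,1e-6),None,3)
    duv=W[:,2];pr=[proj(d,pt(.13,z,th))[0]-proj(d,pt(.13,z,.08))[0] for th in(.04,0,-.04,-.08)]
    r=minimize_scalar(lambda th:np.sum((proj(d,pt(.13,z,th))[0]-proj(d,pt(.13,z,.08))[0]-duv)**2),bounds=(-.09,.09),method="bounded")
    print(n,round(cc,3),duv,"pred(.04,0,-.04,-.08)",np.round(pr,2).tolist(),"theta",round(r.x,4),r.fun)
print(ctrl.state()["time"])
E
python3 tilt.py
```

```text
side 0.951 [-0.3499116 -3.1192791] pred(.04,0,-.04,-.08) [[-0.17, -1.56], [-0.4, -3.14], [-0.68, -4.75], [-1.02, -6.39]] theta 0.0008 0.002342620208063096
top 0.988 [-0.918322   0.0715139] pred(.04,0,-.04,-.08) [[-0.77, 0.86], [-1.55, 1.8], [-2.34, 2.83], [-3.14, 3.95]] theta 0.0567 0.3964708653640994
20.55
```

```bash
cat > tm.py <<'E'
from h import *
from tilt import pt
f=8
up=lambda a:cv2.resize(a,None,fx=f,fy=f,interpolation=cv2.INTER_CUBIC)
T0=dict(side=dict(jar=(347,374,124,150,.13,.07),bar=(324,340,120,138,0,.01),pan=(288,326,104,118,-.13,.012)),
        top=dict(lid=(147,177,167,198,.13,.1),knob=(155,168,174,188,.13,.115),pan=(124,168,270,298,-.13,.012)))
for n,R in T0.items():
    a0=cv2.imread(f"pics/{n}0.png");d=cam(n);b=d["frame"]
    for k,(x0,x1,y0,y1,l,z) in R.items():
        t=up(a0[y0:y1,x0:x1]);w=up(b[y0-8:y1+8,x0-8:x1+8])
        m=cv2.matchTemplate(w,t,cv2.TM_CCOEFF_NORMED);_,v,_,p=cv2.minMaxLoc(m)
        q=lambda th:(proj(d,pt(l,z,th))[0]-proj(d,pt(l,z,.08))[0]).round(2).tolist()
        print(n,k,round(v,3),np.array(p)/f-8,"pred .04/0/-.04/-.08",q(.04),q(0),q(-.04),q(-.08))
E
python3 tm.py
```

```text
side 0.951 [-0.3522787 -3.1255918] pred(.04,0,-.04,-.08) [[-0.17, -1.56], [-0.4, -3.14], [-0.68, -4.75], [-1.02, -6.39]] theta 0.0006 0.002214001207701871
top 0.988 [-0.9201565   0.08838334] pred(.04,0,-.04,-.08) [[-0.77, 0.86], [-1.55, 1.8], [-2.34, 2.83], [-3.14, 3.95]] theta 0.0562 0.38416303817278374
20.65
side jar 0.958 [-0.75 -3.5 ] pred .04/0/-.04/-.08 [-0.26, -1.65] [-0.58, -3.33] [-0.95, -5.03] [-1.38, -6.75]
side bar 0.984 [0. 0.] pred .04/0/-.04/-.08 [-0.08, -0.07] [-0.16, -0.14] [-0.24, -0.21] [-0.32, -0.27]
side pan 0.91 [-0.375  1.625] pred .04/0/-.04/-.08 [-0.24, 1.01] [-0.43, 2.05] [-0.59, 3.12] [-0.71, 4.22]
top lid 0.952 [-1.     0.125] pred .04/0/-.04/-.08 [-0.81, 1.0] [-1.64, 2.08] [-2.47, 3.26] [-3.31, 4.52]
top knob 0.973 [-2.   2.5] pred .04/0/-.04/-.08 [-0.88, 1.21] [-1.77, 2.51] [-2.67, 3.91] [-3.58, 5.4]
top pan 0.939 [1.125 0.5  ] pred .04/0/-.04/-.08 [0.46, 0.17] [0.94, 0.27] [1.43, 0.29] [1.94, 0.25]
```

```bash
python3 - <<'E'
from h import *
from scipy.optimize import minimize_scalar
exec(open("tilt.py").read().split("obs=")[0])
bs=[cam("side") for _ in range(8)];d=bs[0]
im=np.mean([b["frame"].astype(float) for b in bs],0)
a0=cv2.imread("pics/side0.png").astype(float)
def line(a):
    w=np.clip(a[...,2]-a[...,0]-70,0,None) # yellow
    out=[]
    for x0,x1 in((318,329),(338,346)):
        ys,xs=np.mgrid[95:140,x0:x1];ww=w[95:140,x0:x1]
        m=abs(ys-(112.5+(xs-318)*.82))<9;ww=ww*m
        # centroid normal to the line
        out.append(((ys-.82*xs)*ww).sum()/ww.sum())
    return np.array(out)
l0,l1=line(a0),line(im)
print(l0,l1,l1-l0)
def pred(th):
    # beam centre line seen at same column windows
    P=proj(d,np.array([pt(l,.0,th) for l in np.linspace(-.12,.1,40)]))
    return np.array([np.mean(np.interp(np.arange(*r),P[:,0],P[:,1])-.82*np.arange(*r)) for r in((318,329),(338,346))])
for th in(.04,.02,.01,0,-.01,-.02):print(th,pred(th)-pred(.08))
print(pred(.08))
E
```

```text
[-147.04565526 -145.20245989] [-146.28259493 -146.19052805] [ 0.76306034 -0.98806816]
0.04 [ 0.40061966 -0.51053664]
0.02 [ 0.59840799 -0.76255315]
0.01 [ 0.6967495  -0.88784791]
0 [ 0.79475136 -1.01270407]
-0.01 [ 0.8924348  -1.13714877]
-0.02 [ 0.98982082 -1.26120884]
[-146.61687082 -144.45045082]
```

```bash
python3 - <<'E'
from h import *
cam("top","pics/g.png");s=ctrl.state();print(s["time"],s["contact_force"],s["joint_velocities"])
E
```

```text
21.2 [ 0.48050523 -0.36551238 -0.01409117] [ 0.03159526 -0.06851097 -0.02563769 -0.04968574 -0.10016013 -0.01376001]
```

View pics/g.png

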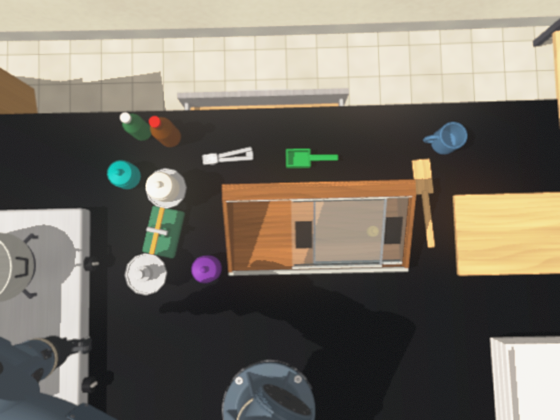

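The weight stands upright in the pan at (146,273), and the left door is open, with its left edge at column 292. The jar, garlic press, scoop, spatula and brass weight (373,231) are where they started, and the robot touches nothing.

```bash
python3 -c "
from plant import ctrl
print(ctrl.hand_in())"
```

```text
the job is handed in; nothing more can be done
None
```

The large steel weight is standing upright in the empty pan, and the beam had come to rest level when I handed the job in at about 21 s of the 66 s allowed.

- **Door:** The pad was found by touch. I dragged the left door open by about 178 mm, pressing square to it with about 16 to 19 N at each reading.
- **Weight:** I gripped the large weight by its knob across the case's y. The lift read 6.2 N, which fits 0.6 kg. After release the contact force was near zero.
- **Beam:** The beam's line in the side picture, averaged over 8 frames, gives a tilt of about +0.002 to +0.003 rad. The jar's shift in the side picture and its knob's shift in the top picture give between −0.004 and +0.001 rad.
- **Checks that disagreed:** Matching the jar's whole outline in the top picture gave +0.056 rad, and matching its lid there showed a similarly small shift. I discounted both because part of what they match does not move with the beam. Matching the free pan in the side picture gave about +0.016 rad; its look had changed under the weight and its shadow.
- **Other things:** In the last top picture the jar, small brass weight, garlic press, spatula and scoop look unmoved.

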